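# Open the child-resistant bottle and park its dip-rod cap in the drip stand

### The arm

A 7-joint arm with a two-finger parallel gripper is mounted at the origin on a cart in front of the work surface, level with it; the furniture and walls round the work are solid. World frame = base frame: x ahead of the robot, y to its left, z up, the work surface at z = 0. Lengths are in m, angles in rad, forces in N, time in s.
With the tool pointing down it reaches from about 0.425 to 0.95 m from the base axis. Payload 16.7 kg.
Tool frame: the origin (TCP) lies at the very end of the fingers, on their centre line; the grasp point (between the pads) lies grip_point_offset behind it (grip_point_offset is the distance from the TCP to the grasp point, in m); z points along the fingers, y is the line along which they close (so a half turn about z gives the same grasp; the last joint's range is limited). The gripper opens to 94 mm and grips with 3 to 60 N. Pads are 16 mm wide; open, the fingers measure 119 mm over their backs; the gripper's body (75 mm by 177 mm) begins 78 mm behind the grasp point.
Start: joints at [-1.359, 0.426, 0.074, 1.606, -0.034, 1.111, -0.067], TCP at [0.239, 0.631, 0.205] pointing down, gripper open.
Joint ranges: [-2.85, 2.85], [-0.5, 2.14], [-1.23, 1.37], [0.21, 2.46], [-1.02, 4.16], [0.16, 2.05], [-2.73, 2.73]. Speed limits (rad/s): [1.89, 1.89, 2.39, 2.39, 3.01, 3.01, 3.01].

### API

Orientations are given as a rotation vector (axis times angle).
In Python, from cell import sense, get_image, camera_params, finish_job, search_frame, grip_point_offset gives the robot as it stands.
- The arm moves only by the tool jog_arm, never from a script. Its argument "commands" is a list of rows, each an object of numbers: "tx", "ty", "tz": the shift along the tool's x, y, z as a fraction of full scale; "rx", "ry", "rz": the turn, a rotation vector about the tool's x, y, z as a fraction of full scale. A call has 1 to 12 rows; each row is the pose to reach, as a shift and turn from the pose commanded when the call began, along the tool's axes at that moment, turning the shorter way round; what a row does not reach only later rows make up. Full scale, the value 1, is 300 mm for a shift and pi rad for a turn. A row lasts 1/10 s, in which the tool goes at most 50 mm and 8.59 degrees, less where a joint would pass 70% of its speed; a pose out of reach is approached as far as the arm can. A call with a number of a shift or a turn outside -1 to 1 is refused whole. A call with a gripper value outside its range is refused whole. "grip" is the opening, from -1 (shut) to 1 (fully open), set as the call begins (left out, the last holds). The fingers move at their own pace and stop on an object; the grip force is fixed at half the most. Time passes only in rows, so rows that repeat a pose let the fingers close. It gives the time, the measured TCP pose, the force, the opening and the grip force at its end, in the units of the state.
- sense(): the state, without advancing time (a new reading comes with each control period).
- get_image(name): name is "scene" or "top" or "wrist"; returns the picture (400x640x3 uint8, blue, green, red); there is no depth.
- camera_params(name): a dict with "fovy" (degrees; the focal length in pixels is half the picture's height over the tangent of half this angle, whatever the lens; pixels are square), "cx", "cy" (the principal point, pixels), "R" (3x3) and "t" (3): a world point X has camera coordinates R X + t; the wrist camera has in their place "T_tool_cam" (4x4, takes a point from camera to tool coordinates, whose origin is the TCP and whose axes are the flange's). Camera axes: x right, y down, z forward; pixel columns grow to the right and rows downward; lengths in m; the calibration is good to about 2 mm. A picture is of the moment at which its call begins: read the wrist's pose just before it. camera_params takes no time and is no camera call.
- finish_job(): hands the job in; it is judged then, once.
Trained networks look in the newest picture that a camera, given by its name, has taken for a name from the list of things; names that differ only in an ending like _2 or _b are one class to them, and where a whole thing is asked for, a point or a joint stands for the part that bears it (a point fixed in the world has none). Each returns a list of dicts, best first, with "p" (0 to 1); they miss things now and then, are a little off and sometimes report something else, mostly with a low value. They report only what shows in the picture. A call takes as long as a camera call.
- search_frame(camera, name): "centre" ([column, row] in pixels, amid what is visible of it).
The state is a dict: "time_s": time; "joint_pos": joint angles; "joint_velocities": joint speeds; "joint_efforts": joint torques, N m; "ee_pos": TCP position; "tool_rot": TCP orientation; "contact_force": force on the tool from outside, world axes, zero at the start; "wrist_torque": the same for the moment, N m; "width": finger opening in m; "finger_force": force on a finger pad.
Only numpy, scipy, OpenCV 4.12 (cv2) and the standard library are available. Lean on these libraries where they do the work, as an engineer would, in place of code of your own. Each camera call takes 0.05 s, during which the arm holds its last target. There are 200 camera calls.

### The job

The amber bottle leaning in the grey stand has a white push-and-turn child-resistant cap with a steel dip rod under it. Press the cap down, turn it anticlockwise while it is pressed until it is past its ratchet, and draw cap and rod out; then park it upright in the blue drip stand, rod down through the eyelet and the cap's rim flat on the steel plate, and let go. Leave the bench timer and the petri dish where they are.

Things in the scene. Friction and masses are not known exactly. Their poses are not given: they have to be found in the camera images.
- cap_mid (a point): Centre of the white round ribbed cap, 48 mm in diameter, 36 mm tall, 60 g, the bottle's only loose part, locked at first: on its axis, 18 mm from lower rim and flat top. z points out of its top, x to the red mark on the top. Grip it round the ribs at any angle, fingertips above the lower rim: below the rim are the bottle's shoulder (15 mm lower, 8 when pressed) and later the steel plate.
- rod_tip (a point): Lower round end of the steel dip rod, 7 mm thick, that is fixed in the cap on its axis (inside the bottle at first). It lies 47.5 mm below the cap's lower rim, 65.5 mm below cap_mid; axes as the cap's.
- mouth (a point): Mouth of the fixed amber bottle (68 mm in diameter): centre of the upper edge of the white spring collar in its neck. z points out along the bottle's axis, which leans 30 degrees from vertical, about towards the robot; x is square to it in the plane of the lean, away from the robot and up. Closed, cap_mid lies on this axis 10 mm below the mouth. The rod is clear after a straight pull of 80 mm.
- bottle: The fixed bottle: origin at its foot, axes as the mouth's, 155 mm to the mouth. Its ratchet holds three lugs in the cap. Press the cap down the axis by at least 3 mm (5 is good, 7 the end) and, keeping it pressed, turn it anticlockwise seen on its top (positive about z) at least 50 degrees from its start (70 is good, a stop comes at about 89). Then it comes straight out along the axis.
- spring_collar (a joint): Travel (m) of the white spring collar in the bottle's neck, which the inside of the cap pushes: 0 up, 0.007 fully pressed, along the bottle's axis. It pushes back with about 4 N at first, 10 N at 5 mm, 13 N at 7 mm.
- bottle_stand: Fixed grey stand that holds the bottle's foot in a cup of 80 mm: a base plate of 150 x 104 x 8 mm. Origin on the bench below the centre of the closed cap; x points from there towards the bottle's foot, z up.
- eyelet (a point): Centre of the eyelet of the fixed blue drip stand, at the top of a level square steel plate 56 x 56 x 6 mm, 110 mm above the bench. The hole is 13 mm in diameter, with a 2.5 mm chamfer at the top. x points to the post behind, which is no higher than the plate; z up. Parked, the cap's rim lies on the plate, cap_mid 18 mm above this point, the rod down through the hole.
- timer: White bench timer standing on the bench, 24 x 68 x 58 mm; origin under its centre. Leave alone.
- dish: Closed petri dish, 90 mm in diameter, 15 mm tall; origin under its centre. Leave alone.

How it is judged:
On the way, in this order (a step that is already met when the one before it is completed fails the run):
1. the cap is turned past its ratchet (more than 34 degrees) while it is pressed down (collar pressed by more than 1.5 mm, cap still on the neck) (value of joint spring_collar above 0.0015 m and angle between the x axis of cap_mid and the x axis of mouth, either way round above 0.6 rad and distance between cap_mid and mouth below 0.022 m).
2. cap and rod are drawn out of the bottle: the rod's end is outside the mouth (z of rod_tip in the frame of mouth above 0 m), for 0.05 s.
At the end, for the whole second after the job is handed in: The cap stands upright (within 0.1 rad) on the drip stand's plate, its rim down on the plate (height within 4 mm), its axis within 8 mm of the eyelet's, the rod hanging at least 40 mm through the eyelet (horizontal distance between each of cap_mid, rod_tip and eyelet below 0.008 m and z of cap_mid in the frame of eyelet between 0.014 and 0.022 m and z of rod_tip in the frame of eyelet below -0.04 m and angle between cap_mid's own z axis and vertical below 0.1 rad); the robot touches nothing.
It fails at once if the bench timer or the petri dish is pushed more than 20 mm (distance of any of timer, dish from where it was at the start of the episode above 0.02 m).
It also fails if it takes over 51 s, if anything falls off the work surface, if the arm or the gripper's body presses on something with over 40 N, if the wrist force passes 120 N, or if a joint passes its speed limit or range.

## Working session

There is one attempt and no reset: what is moved stays moved. The work goes in short steps, Python scripts to look and compute and a tool call to move; the robot and the scene stay as the last step left them, time stands still between calls to the robot, and variables do not carry over. Pictures are saved under pics/ and viewed, at most 10 in all, crops included, and the job is handed in when it is done.

Besides the shell and the picture viewer there is one more tool, called after ">>>" as name([rows], argument=value, ...), one row to a line, values as JSON. jog_arm: Moves the arm, as the interface text tells. Shift numbers are shares of 300 mm and turn numbers shares of pi rad, none past 1 either way. Its arguments: {"type":"object","properties":{"commands":{"type":"array"},"grip":{"type":"number"}},"required":["commands"]}

```bash
mkdir -p pics; ls; python3 - <<'E'
from cell import *
import cv2,numpy as np
print(sense(), grip_point_offset)
np.set_printoptions(precision=4,suppress=True)
for c in ["scene","top","wrist"]:
    im=get_image(c); cv2.imwrite(f"pics/{c}0.png",im)
    print(c,camera_params(c))
    for n in ["cap_mid","mouth","bottle","spring_collar","bottle_stand","eyelet","timer","dish"]:
        r=search_frame(c,n); print(n,[(np.round(d["centre"]).tolist(),round(d["p"],2)) for d in r[:2]])
a=cv2.imread("pics/scene0.png");b=cv2.imread("pics/top0.png")
E
```

```text
pics
{'time_s': 0.0, 'joint_pos': array([-1.35850065,  0.42674416,  0.0738459 ,  1.60660939, -0.03411051,
        1.11079104, -0.06709947]), 'joint_velocities': array([ 0.00057385, -0.0007066 , -0.00053448,  0.00064897,  0.00111056,
       -0.00149213, -0.00127587]), 'joint_efforts': array([ 2.67183008e-03, -9.35807061e+01,  3.66915599e+00, -4.54194331e+01,
       -4.85894561e-02,  2.02302088e-02,  5.52837980e-05]), 'ee_pos': array([0.23878655, 0.63088152, 0.2047663 ]), 'tool_rot': array([-5.65234458e-01, -3.09017455e+00,  2.01694226e-03]), 'contact_force': array([-0.05516554, -0.67819795, -0.4538284 ]), 'wrist_torque': array([-0.00790714, -0.01157917,  0.04694271]), 'finger_force': 0.0, 'width': 0.09392741049799853} 0.0188
scene {'fovy': 57.77298544422781, 'cx': 319.5017391570802, 'cy': 200.48250570483577, 'R': array([[ 0.7492, -0.6622,  0.0125],
       [-0.4527, -0.5259, -0.7201],
       [ 0.4834,  0.5339, -0.6938]]), 't': array([-0.4243,  0.3099,  0.6956])}
cap_mid [([380.0, 238.0], 0.97)]
mouth [([397.0, 258.0], 0.93)]
bottle [([400.0, 257.0], 0.9)]
spring_collar []
bottle_stand 
[... 361 characters left out ...]
[([420.0, 177.0], 0.62)]
mouth [([414.0, 159.0], 0.95)]
bottle [([418.0, 154.0], 0.71), ([258.0, 241.0], 0.4)]
spring_collar []
bottle_stand [([405.0, 155.0], 0.57), ([369.0, 247.0], 0.56)]
eyelet [([254.0, 171.0], 0.6)]
timer [([369.0, 249.0], 0.56), ([413.0, 159.0], 0.48)]
dish [([256.0, 242.0], 0.81), ([415.0, 156.0], 0.57)]
wrist {'fovy': 67.20388584371054, 'cx': 319.5300820348931, 'cy': 196.86389443973988, 'T_tool_cam': array([[ 0.0001, -0.9639, -0.2661,  0.077 ],
       [ 1.    ,  0.    ,  0.0003, -0.0003],
       [-0.0003, -0.2661,  0.9639, -0.1782],
       [ 0.    ,  0.    ,  0.    ,  1.    ]])}
cap_mid []
mouth []
bottle []
spring_collar []
bottle_stand []
eyelet []
timer []
dish []
```

View pics/scene0.png

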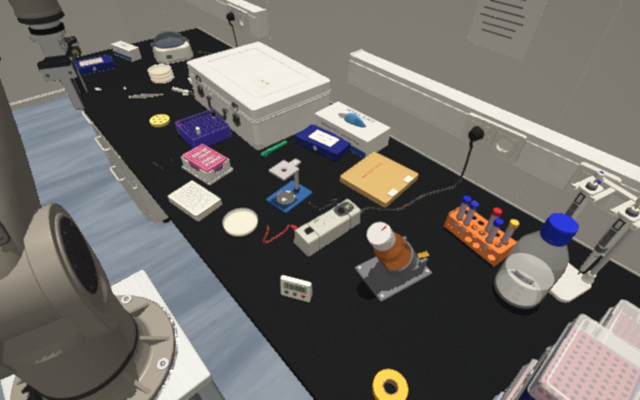

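View pics/top0.png

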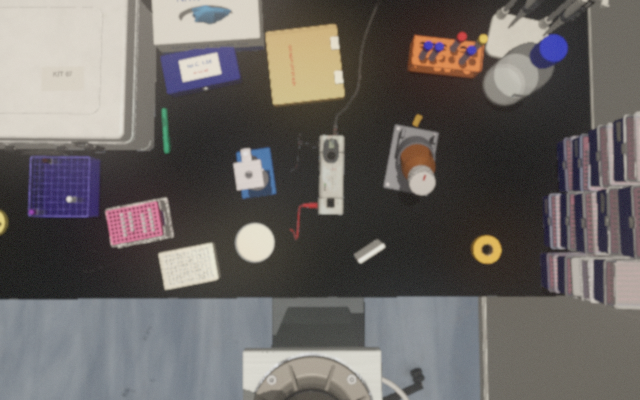

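```bash
cat > h.py <<'E'
import numpy as np,cv2
from cell import *
from scipy.spatial.transform import Rotation as Rn
np.set_printoptions(precision=4,suppress=True)
def cam(c,s=None):
    p=camera_params(c); f=200/np.tan(np.radians(p["fovy"]/2))
    K=np.array([[f,0,p["cx"]],[0,f,p["cy"]],[0,0,1]])
    if c=="wrist":
        s=s or sense(); T=np.eye(4);T[:3,:3]=Rn.from_rotvec(s["tool_rot"]).as_matrix();T[:3,3]=s["ee_pos"]
        W=np.linalg.inv(T@p["T_tool_cam"]); return K,W[:3,:3],W[:3,3]
    return K,np.array(p["R"]),np.array(p["t"])
def ray(C,uv):
    K,R,t=C; return -R.T@t, (lambda d:d/np.linalg.norm(d))(R.T@np.linalg.inv(K)@[*uv,1])
def plane(C,uv,z):
    o,d=ray(C,uv); return o+d*(z-o[2])/d[2]
def tri(obs):
    A=0;b=0
    for C,uv in obs:
        o,d=ray(C,uv);M=np.eye(3)-np.outer(d,d);A=A+M;b=b+M@o
    X=np.linalg.solve(A,b); return X,[round(float(np.linalg.norm((np.eye(3)-np.outer(d,d))@(X-o))),4) for o,d in [ray(*q) for q in obs]]
def proj(C,X):
    K,R,t=C; x=K@(R@X+t); return x[:2]/x[2]
E
python3 - <<'E'
from h import *
S,T=cam("scene"),cam("top")
print("cap",tri([(S,(380,238)),(T,(420,177))]))
print("eye",tri([(S,(288,192)),(T,(254,171))]), plane(S,(288,192),.11),plane(T,(254,171),.11))
print("timer",plane(T,(369,248),.05),"dish",plane(T,(256,242),.01))
E
```

```text
cap (array([ 0.5341, -0.221 ,  0.1512]), [0.0021, 0.0021])
eye (array([0.5633, 0.1289, 0.0155]), [0.0018, 0.0018]) [0.5021 0.0458 0.11  ] [0.5549 0.1116 0.11  ]
timer [ 0.3892 -0.1306  0.05  ] dish [0.4017 0.1245 0.01  ]
```

The scene picture shows the cap at about (380,238), its red mark towards the top, and the plate with its hole at about (285,167). In the top picture they are at about (421,180) and (249,174). The network's eyelet point is off, because it includes the blue base.

```bash
python3 - <<'E'
from h import *
a=cv2.imread("pics/scene0.png");b=cv2.imread("pics/top0.png")
z=lambda im,x,y:cv2.resize(im[y:y+60,x:x+80],(400,300),interpolation=cv2.INTER_CUBIC)
cv2.imwrite("pics/crop.png",np.vstack([np.hstack([z(a,350,210),z(a,250,145)]),np.hstack([z(b,380,140),z(b,215,140)])]))
E
```

```text
(no output)
```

View pics/crop.png

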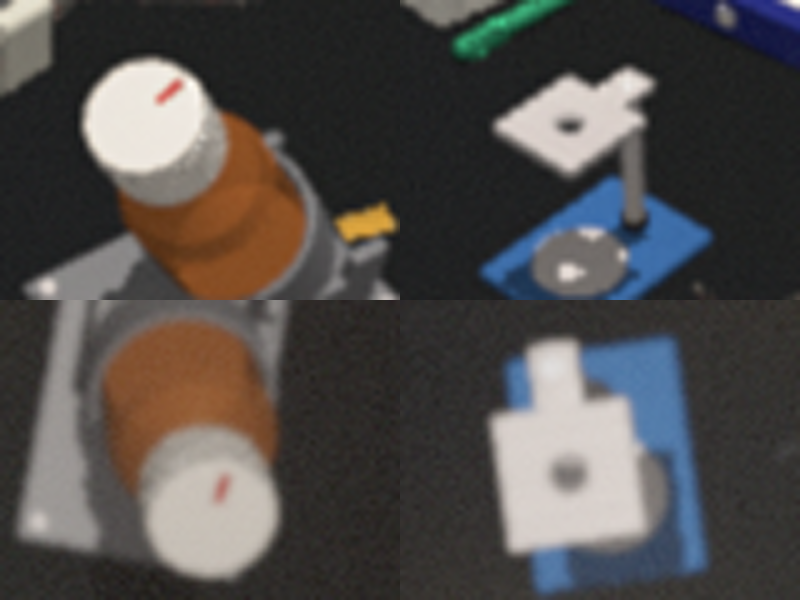

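```bash
python3 - <<'E'
from h import *
S,T=cam("scene"),cam("top")
c,e=tri([(S,(379.4,233.2)),(T,(422.2,183.4))]);print("captop",c,e)
m,e=tri([(S,(383.8,228.4)),(T,(424.4,177.6))]);print("mark",m,e,m-c,np.degrees(np.arctan2(*(m-c)[1::-1])))
print("eye",tri([(S,(283.8,169.8)),(T,(248.6,174.6))]),plane(S,(283.8,169.8),.11),plane(T,(248.6,174.6),.11))
p=[plane(T,q,.008) for q in [(401,124),(439,131),(383.6,188)]];print(p)
for d in (p[0]-p[2],p[1]-p[0]): print(np.linalg.norm(d),np.degrees(np.arctan2(d[1],d[0])))
g=sense();print(Rn.from_rotvec(g["tool_rot"]).as_matrix())
E
```

```text
captop [ 0.522  -0.2218  0.1752] [0.001, 0.001]
mark [ 0.5319 -0.2238  0.1838] [0.0004, 0.0004] [ 0.0099 -0.002   0.0086] -11.23274805497428
eye (array([0.5479, 0.1231, 0.1078]), [0.0002, 0.0002]) [0.5465 0.1207 0.11  ] [0.5475 0.1229 0.11  ]
[array([ 0.6716, -0.2124,  0.008 ]), array([ 0.6544, -0.3   ,  0.008 ]), array([ 0.5234, -0.1701,  0.008 ])]
0.1541624978154055 -15.94270648485562
0.08923818163366658 -101.13342306606528
[[-0.9352  0.354  -0.0001]
 [ 0.354   0.9352 -0.0001]
 [ 0.     -0.0001 -1.    ]]
```

```bash
cat >> h.py <<'E'
AZ=np.radians(-13)
def axes(az):
    z=np.array([-.5*np.cos(az),-.5*np.sin(az),np.sqrt(.75)]); x=np.array([np.sqrt(.75)*np.cos(az),np.sqrt(.75)*np.sin(az),.5]); return x,z
def toolR(x,z):
    return np.c_[x,np.cross(z,x),z]
def cmd(P,R):
    s=sense();R0=Rn.from_rotvec(s["tool_rot"])
    t=R0.inv().apply(P-s["ee_pos"]); r=(R0.inv()*Rn.from_matrix(R)).as_rotvec()
    print("shift",t/.3,"turn",r/np.pi,"mm",np.linalg.norm(t)*1e3,"deg",np.degrees(np.linalg.norm(r)))
E
python3 - <<'E'
from h import *
x,z=axes(AZ);R=toolR(-x,-z)
s=sense();R0=Rn.from_rotvec(s["tool_rot"])
cmd(np.array([.5,.36,.33]),R0.as_matrix())
P2=np.array([.522,-.222,.1752])+.1*z;print(P2)
cmd(P2,R)
E
```

```text
shift [-1.134  -0.5375 -0.4152] turn [-0. -0. -0.] mm 396.54707944256756 deg 3.1805547777324934e-15
[ 0.4733 -0.2108  0.2618]
shift [-1.7243 -2.3483 -0.1877] turn [-0.0113 -0.1664 -0.042 ] mm 875.8230922143995 deg 30.96103483374768
```

>>> jog_arm([
  {"tx":-1,"ty":-0.55,"tz":-0.4},
  {"tx":-1,"ty":-0.55,"tz":-0.4},
  {"tx":-1,"ty":-0.55,"tz":-0.4},
  {"tx":-1,"ty":-0.55,"tz":-0.4},
  {"tx":-1,"ty":-0.55,"tz":-0.4},
  {"tx":-1,"ty":-0.55,"tz":-0.4},
  {"tx":-1,"ty":-0.55,"tz":-0.4},
  {"tx":-1,"ty":-0.55,"tz":-0.4},
  {"tx":-1,"ty":-0.55,"tz":-0.4},
], grip=1)

```text
invalid input at $.commands[0]: expected keys tx, ty, tz, rx, ry, rz
```

>>> jog_arm([
  {"tx":-0.3,"ty":-1},
  {"tx":-0.3,"ty":-1},
  {"tx":-0.3,"ty":-1},
  {"tx":-0.3,"ty":-1},
  {"tx":-0.3,"ty":-1},
  {"tx":-0.3,"ty":-1},
  {"tx":-0.3,"ty":-1},
  {"tx":-0.3,"ty":-1},
])

```text
invalid input at $.commands[0]: expected keys tx, ty, tz, rx, ry, rz
```

```bash
python3 - <<'E'
from h import *
x,z=axes(AZ);R=toolR(-x,-z)
s=sense();print(s["time_s"],s["ee_pos"],s["joint_pos"],Rn.from_rotvec(s["tool_rot"]).as_matrix()[:,0])
cmd(np.array([.522,-.222,.1752])+.1*z,R)
E
```

```text
1.35 [0.2389 0.6312 0.2055] [-1.3585  0.4261  0.0739  1.606  -0.0341  1.1108 -0.0671] [-0.9352  0.354   0.    ]
shift [-1.7243 -2.3483 -0.1877] turn [-0.0113 -0.1664 -0.042 ] mm 875.8230922143995 deg 30.96103483374768
```

>>> jog_arm([
  {"tx":-1,"ty":-0.55,"tz":-0.4,"rx":0,"ry":0,"rz":0},
  {"tx":-1,"ty":-0.55,"tz":-0.4,"rx":0,"ry":0,"rz":0},
  {"tx":-1,"ty":-0.55,"tz":-0.4,"rx":0,"ry":0,"rz":0},
  {"tx":-1,"ty":-0.55,"tz":-0.4,"rx":0,"ry":0,"rz":0},
  {"tx":-1,"ty":-0.55,"tz":-0.4,"rx":0,"ry":0,"rz":0},
  {"tx":-1,"ty":-0.55,"tz":-0.4,"rx":0,"ry":0,"rz":0},
  {"tx":-1,"ty":-0.55,"tz":-0.4,"rx":0,"ry":0,"rz":0},
  {"tx":-1,"ty":-0.55,"tz":-0.4,"rx":0,"ry":0,"rz":0},
], grip=1)

```text
time_s: 2.15
ee_pos: [0.4652, 0.3663, 0.3278]
tool_rot: [0.575, 3.086, 0.002]
contact_force: [-0.3, 0.3, 0.6]
width: 0.0945
finger_force: 0.0
```

>>> jog_arm([
  {"tx":-0.3,"ty":-1,"tz":0,"rx":0,"ry":0,"rz":0},
  {"tx":-0.3,"ty":-1,"tz":0,"rx":0,"ry":0,"rz":0},
  {"tx":-0.3,"ty":-1,"tz":0,"rx":0,"ry":0,"rz":0},
  {"tx":-0.3,"ty":-1,"tz":0,"rx":0,"ry":0,"rz":0},
  {"tx":-0.3,"ty":-1,"tz":0,"rx":0,"ry":0,"rz":0},
  {"tx":-0.3,"ty":-1,"tz":0,"rx":0,"ry":0,"rz":0},
  {"tx":-0.3,"ty":-1,"tz":0,"rx":0,"ry":0,"rz":0},
])

```text
time_s: 2.85
ee_pos: [0.4385, 0.0539, 0.3258]
tool_rot: [0.573, 3.088, 0.002]
contact_force: [0.0, 0.8, 0.4]
width: 0.0938
finger_force: 0.0
```

```bash
python3 - <<'E'
from h import *
x,z=axes(AZ);R=toolR(-x,-z)
s=sense();print(s["time_s"],s["ee_pos"],s["joint_pos"],Rn.from_rotvec(s["tool_rot"]).as_matrix()[:,0])
cmd(np.array([.522,-.222,.1752])+.1*z,R)
E
```

```text
2.85 [0.4385 0.0539 0.3258] [-0.7247 -0.0976  0.4267  1.9542  0.0415  1.2756  0.8922] [-0.9335  0.3586 -0.0003]
shift [-0.4244 -0.7823  0.2127] turn [-0.0113 -0.1663 -0.0436] mm 274.5265076839753 deg 31.007905494701856
```

>>> jog_arm([
  {"tx":-0.42,"ty":-0.78,"tz":0.1,"rx":-0.011,"ry":-0.166,"rz":-0.044},
  {"tx":-0.42,"ty":-0.78,"tz":0.1,"rx":-0.011,"ry":-0.166,"rz":-0.044},
  {"tx":-0.42,"ty":-0.78,"tz":0.1,"rx":-0.011,"ry":-0.166,"rz":-0.044},
  {"tx":-0.42,"ty":-0.78,"tz":0.21,"rx":-0.011,"ry":-0.166,"rz":-0.044},
  {"tx":-0.42,"ty":-0.78,"tz":0.21,"rx":-0.011,"ry":-0.166,"rz":-0.044},
  {"tx":-0.42,"ty":-0.78,"tz":0.21,"rx":-0.011,"ry":-0.166,"rz":-0.044},
  {"tx":-0.42,"ty":-0.78,"tz":0.21,"rx":-0.011,"ry":-0.166,"rz":-0.044},
  {"tx":-0.42,"ty":-0.78,"tz":0.21,"rx":-0.011,"ry":-0.166,"rz":-0.044},
])

```text
time_s: 3.65
ee_pos: [0.4743, -0.2044, 0.2626]
tool_rot: [0.288, 2.606, -0.08]
contact_force: [-0.7, -1.0, 0.0]
width: 0.094
finger_force: 0.0
```

```bash
python3 - <<'E'
from h import *
x,z=axes(AZ);R=toolR(-x,-z)
s=sense();print(s["time_s"],s["ee_pos"],s["joint_pos"],Rn.from_rotvec(s["tool_rot"]).as_matrix())
C=cam("wrist",s);im=get_image("wrist");cv2.imwrite("pics/w1.png",im)
print(search_frame("wrist","cap_mid"),search_frame("wrist","mouth"))
print(proj(C,np.array([.522,-.222,.1752])),proj(C,np.array([.5319,-.2238,.1838])))
cmd(np.array([.522,-.222,.1752])+.1*z,R)
E
```

```text
3.65 [ 0.4743 -0.2044  0.2626] [-0.631  -0.3691  0.7631  2.3051  0.4921  0.6269  1.184 ] [[-0.8459  0.219   0.4863]
 [ 0.1889  0.9757 -0.1108]
 [-0.4987 -0.0019 -0.8668]]
[{'centre': [310.7, 190.1], 'p': 0.81}] [{'centre': [319.0, 161.8], 'p': 0.75}]
[313.0581 197.4506] [313.494  211.0984]
shift [ 0.0009 -0.023   0.0036] turn [ 0.0005 -0.0003  0.0025] mm 6.9928021159305 deg 0.46455343313029457
```

View pics/w1.png

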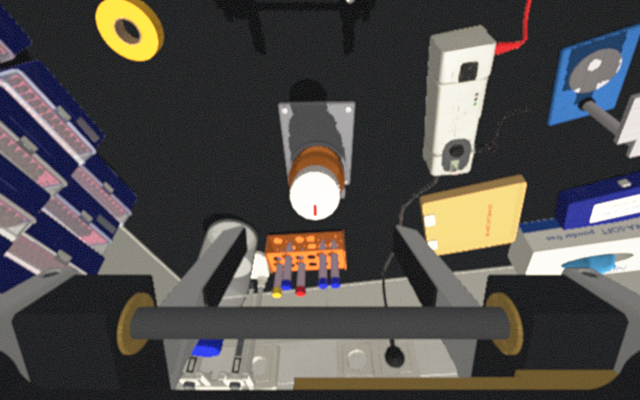

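The cap top is a bright disc at about (315,194) with the red mark straight below it at (315,210). The stand's edges run level and upright in the image, so the tool lines up with the lean.

```bash
cat >> h.py <<'E'
def blob(im,c,th=200,r=45):
    x0,y0=int(c[0])-r,int(c[1])-r; p=im[y0:y0+2*r,x0:x0+2*r].astype(int)
    m=((p.min(2)>th)|((p[...,2]>th-40)&(p[...,2]-p[...,0]>60)&(p[...,1]<110))).astype(np.uint8)
    cs,_=cv2.findContours(m,0,2); k=max(cs,key=cv2.contourArea); h=cv2.convexHull(k)
    e=cv2.fitEllipse(h); return (e[0][0]+x0,e[0][1]+y0),e[1],e[2]
E
python3 - <<'E'
from h import *
im=cv2.imread("pics/w1.png");print(im[165:225:4,315].tolist())
s=sense();C=cam("wrist",s)
for th in (180,200,220): print(blob(im,(315,194),th))
for c,f,th in (("scene",(379,233),(170,190)),("top",(422,183),(150,180))):
    i=cv2.imread(f"pics/{c}0.png")
    for t in th: print(c,blob(i,f,t,20))
E
```

```text
[[103, 120, 147], [129, 136, 140], [246, 252, 254], [250, 252, 253], [250, 253, 254], [251, 253, 254], [251, 253, 254], [251, 253, 254], [252, 254, 254], [253, 254, 254], [126, 138, 246], [64, 69, 245], [66, 71, 245], [255, 255, 255], [44, 44, 44]]
((314.5623321533203, 195.09589767456055), (47.8076057434082, 50.0028190612793), 90.89106750488281)
((314.45989990234375, 195.2957534790039), (47.420833587646484, 49.2801399230957), 92.3349838256836)
((314.38286209106445, 195.3208999633789), (47.00021743774414, 48.556034088134766), 99.41934204101562)
scene ((378.8114547729492, 233.01702308654785), (21.394004821777344, 24.401426315307617), 72.23187255859375)
scene ((378.5153121948242, 232.8227367401123), (20.47793960571289, 23.64321517944336), 63.9306640625)
top ((421.80261039733887, 180.9513988494873), (23.896581649780273, 27.163227081298828), 15.909185409545898)
top ((422.05877685546875, 182.5220718383789), (19.11781120300293, 21.26997947692871), 75.58702850341797)
```

```bash
python3 - <<'E'
from h import *
s=sense();C=cam("wrist",s);S,T=cam("scene"),cam("top")
X,e=tri([(S,(379,233.1)),(T,(422.2,183.2)),(C,(314.5,195.3)),(C,(314.5,195.3))]);print(X,e)
print("depth",(C[1]@X+C[2])[2])
R=Rn.from_rotvec(s["tool_rot"]).as_matrix();print("tool xyz",R.T@(X-s["ee_pos"]))
E
```

```text
[ 0.5224 -0.2207  0.1733] [0.0013, 0.001, 0.0008, 0.0008]
depth 0.2911441186031572
tool xyz [ 0.001  -0.0057  0.1028]
```

>>> jog_arm([
  {"tx":0.003,"ty":-0.019,"tz":0.1,"rx":0,"ry":0,"rz":0},
  {"tx":0.003,"ty":-0.019,"tz":0.2,"rx":0,"ry":0,"rz":0},
  {"tx":0.003,"ty":-0.019,"tz":0.2,"rx":0,"ry":0,"rz":0},
  {"tx":0.003,"ty":-0.019,"tz":0.2,"rx":0,"ry":0,"rz":0},
])

```text
time_s: 4.2
ee_pos: [0.5014, -0.2158, 0.2102]
tool_rot: [0.285, 2.607, -0.081]
contact_force: [0.6, 0.8, -0.6]
width: 0.0936
finger_force: 0.0
```

```bash
python3 - <<'E'
from h import *
s=sense();print(s["time_s"],s["ee_pos"],s["joint_pos"],s["contact_force"])
C=cam("wrist",s);im=get_image("wrist");cv2.imwrite("pics/w2.png",im)
p=proj(C,np.array([.5224,-.2207,.1733]));print(p)
b=blob(im,p,200,55);print(b,blob(im,p,220,55))
S,T=cam("scene"),cam("top")
w=[(C,b[0])]*3
X,e=tri([(S,(379,233.1)),(T,(422.2,183.2))]+w);print(X,e,"depth",(C[1]@X+C[2])[2],"size depth",C[0][0,0]*.048/(max(b[1])+1))
R=Rn.from_rotvec(s["tool_rot"]).as_matrix();print("tool xyz",R.T@(X-s["ee_pos"]),R)
E
```

```text
4.2 [ 0.5014 -0.2158  0.2102] [-0.8039 -0.2249  1.039   2.3297  0.4119  0.4305  1.2962] [ 0.624   0.7666 -0.5885]
[319.811  217.9115]
((319.8853530883789, 216.9561538696289), (57.973018646240234, 61.49248123168945), 88.47037506103516) ((319.74819564819336, 217.13882446289062), (57.59169387817383, 60.8847541809082), 93.58319091796875)
[ 0.5224 -0.2209  0.1729] [0.0015, 0.0009, 0.0005, 0.0005, 0.0005] depth 0.23390666191112477 size depth 0.2311973910067687
tool xyz [-0.0002 -0.0003  0.0431] [[-0.8471  0.2169  0.4852]
 [ 0.1865  0.9762 -0.1108]
 [-0.4977 -0.0034 -0.8674]]
```

View pics/w2.png

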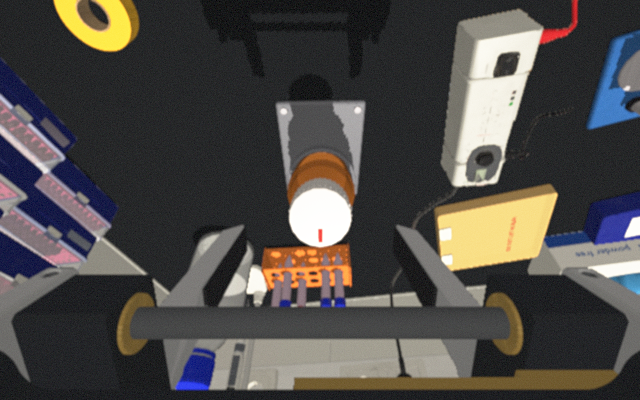

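The cap is centred between the fingers at (320,217), with the mark at (320,236). I'll pre-rotate to balance the turn before descending, since joint margins matter.

>>> jog_arm([
  {"tx":0,"ty":0,"tz":0.05,"rx":0,"ry":0,"rz":0.2},
  {"tx":0,"ty":0,"tz":0.05,"rx":0,"ry":0,"rz":0.2},
  {"tx":0,"ty":0,"tz":0.05,"rx":0,"ry":0,"rz":0.2},
  {"tx":0,"ty":0,"tz":0.05,"rx":0,"ry":0,"rz":0.2},
  {"tx":0,"ty":0,"tz":0.05,"rx":0,"ry":0,"rz":0.2},
  {"tx":0,"ty":0,"tz":0.05,"rx":0,"ry":0,"rz":0.2},
])

```text
time_s: 4.85
ee_pos: [0.5085, -0.2189, 0.1977]
tool_rot: [1.078, 2.394, 0.139]
contact_force: [-0.7, 0.0, -0.6]
width: 0.0934
finger_force: 0.0
```

```bash
python3 - <<'E'
from h import *
s=sense();print(s["time_s"],s["ee_pos"],s["joint_pos"])
X=np.array([.5224,-.2209,.1729])
R=Rn.from_rotvec(s["tool_rot"]).as_matrix();print("tool xyz",R.T@(X-s["ee_pos"]),R)
E
```

```text
4.85 [ 0.5085 -0.2189  0.1977] [-0.75   -0.1196  1.0487  2.3315  0.1568  0.3518  0.9148]
tool xyz [0.0008 0.0008 0.0284] [[-0.557   0.6728  0.4869]
 [ 0.7248  0.68   -0.1106]
 [-0.4055  0.2913 -0.8664]]
```

>>> jog_arm([
  {"tx":0.002,"ty":0.003,"tz":0.07,"rx":0,"ry":0,"rz":0},
  {"tx":0.002,"ty":0.003,"tz":0.14,"rx":0,"ry":0,"rz":0},
  {"tx":0.002,"ty":0.003,"tz":0.195,"rx":0,"ry":0,"rz":0},
  {"tx":0.002,"ty":0.003,"tz":0.195,"rx":0,"ry":0,"rz":0},
  {"tx":0.002,"ty":0.003,"tz":0.195,"rx":0,"ry":0,"rz":0},
])

```text
time_s: 5.35
ee_pos: [0.5383, -0.2231, 0.1461]
tool_rot: [1.073, 2.397, 0.139]
contact_force: [0.6, 0.6, 1.3]
width: 0.0941
finger_force: 0.0
```

```bash
python3 - <<'E'
from h import *
s=sense();print(s["time_s"],s["ee_pos"],s["joint_pos"],s["contact_force"])
X=np.array([.5224,-.2209,.1729])
R=Rn.from_rotvec(s["tool_rot"]).as_matrix();print("tool xyz",R.T@(X-s["ee_pos"]),R)
im=get_image("wrist");cv2.imwrite("pics/w3.png",im)
E
```

```text
5.35 [ 0.5383 -0.2231  0.1461] [-0.4743  0.1725  0.8755  2.3239 -0.8462  0.2693  1.8614] [0.6234 0.609  1.3435]
tool xyz [-0.0004 -0.0014 -0.0312] [[-0.56    0.6703  0.487 ]
 [ 0.7222  0.6829 -0.1095]
 [-0.406   0.2904 -0.8665]]
```

View pics/w3.png

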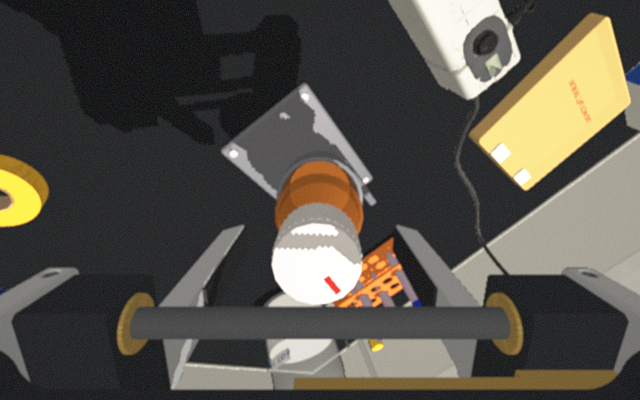

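The cap sits between the fingers, centred at about column 317 with the tips around its sides. Joint 5 drifted near its limit, so I'll rotate further back before gripping to give the unscrewing more room.

>>> jog_arm([
  {"tx":0,"ty":-0.004,"tz":0,"rx":0,"ry":0,"rz":0.3},
  {"tx":0,"ty":-0.004,"tz":0,"rx":0,"ry":0,"rz":0.3},
  {"tx":0,"ty":-0.004,"tz":0,"rx":0,"ry":0,"rz":0.3},
  {"tx":0,"ty":-0.004,"tz":0,"rx":0,"ry":0,"rz":0.3},
  {"tx":0,"ty":-0.004,"tz":0,"rx":0,"ry":0,"rz":0.3},
  {"tx":0,"ty":-0.004,"tz":0,"rx":0,"ry":0,"rz":0.3},
  {"tx":0,"ty":-0.004,"tz":0,"rx":0,"ry":0,"rz":0.3},
  {"tx":0,"ty":-0.004,"tz":0,"rx":0,"ry":0,"rz":0.3},
])

```text
time_s: 6.2
ee_pos: [0.5365, -0.2243, 0.1466]
tool_rot: [2.103, 1.689, 0.449]
contact_force: [0.1, 0.1, -0.4]
width: 0.094
finger_force: 0.0
```

```bash
python3 - <<'E'
from h import *
s=sense();print(s["time_s"],s["ee_pos"],s["joint_pos"],s["contact_force"])
X=np.array([.5224,-.2209,.1729])
R=Rn.from_rotvec(s["tool_rot"]).as_matrix();print("tool xyz",R.T@(X-s["ee_pos"]),R)
E
```

```text
6.2 [ 0.5365 -0.2243  0.1466] [-0.6038  0.2083  1.0423  2.3292 -0.9849  0.3124  1.0555] [ 0.0758  0.0972 -0.4252]
tool xyz [ 0.0002  0.0005 -0.0301] [[ 0.2162  0.8463  0.4868]
 [ 0.9763 -0.1864 -0.1095]
 [-0.0019  0.4989 -0.8666]]
```

>>> jog_arm([
  {"tx":0,"ty":0,"tz":0,"rx":0,"ry":0,"rz":0},
  {"tx":0,"ty":0,"tz":0,"rx":0,"ry":0,"rz":0},
  {"tx":0,"ty":0,"tz":0,"rx":0,"ry":0,"rz":0},
  {"tx":0,"ty":0,"tz":0,"rx":0,"ry":0,"rz":0},
  {"tx":0,"ty":0,"tz":0,"rx":0,"ry":0,"rz":0},
  {"tx":0,"ty":0,"tz":0,"rx":0,"ry":0,"rz":0},
  {"tx":0,"ty":0,"tz":0,"rx":0,"ry":0,"rz":0},
], grip=-1)

```text
time_s: 6.9
ee_pos: [0.5364, -0.2252, 0.146]
tool_rot: [2.105, 1.686, 0.448]
contact_force: [-0.7, 0.8, 0.6]
width: 0.0471
finger_force: 30.0
```

Gripped, with almost no side force. Next I press 5.5 mm.

>>> jog_arm([
  {"tx":0,"ty":0,"tz":0.007,"rx":0,"ry":0,"rz":0},
  {"tx":0,"ty":0,"tz":0.013,"rx":0,"ry":0,"rz":0},
  {"tx":0,"ty":0,"tz":0.019,"rx":0,"ry":0,"rz":0},
  {"tx":0,"ty":0,"tz":0.019,"rx":0,"ry":0,"rz":0},
  {"tx":0,"ty":0,"tz":0.019,"rx":0,"ry":0,"rz":0},
])

```text
time_s: 7.4
ee_pos: [0.5392, -0.2258, 0.1411]
tool_rot: [2.106, 1.686, 0.448]
contact_force: [-4.2, 3.1, 9.5]
width: 0.047
finger_force: 30.0
```

```bash
python3 - <<'E'
from h import *
s=sense();R=Rn.from_rotvec(s["tool_rot"]).as_matrix()
print(s["joint_pos"],s["width"],s["finger_force"],"F tool",R.T@s["contact_force"],"moved",R.T@(s["ee_pos"]-[.5364,-.2252,.146]))
E
```

```text
[-0.5279  0.2114  0.9562  2.3262 -0.9953  0.294   1.0599] 0.046995930372937825 30.001757740974426 F tool [  2.1047   0.6048 -10.6619] moved [0.0001 0.     0.0056]
```

>>> jog_arm([
  {"tx":0,"ty":0,"tz":0.019,"rx":0,"ry":0,"rz":-0.04},
  {"tx":0,"ty":0,"tz":0.019,"rx":0,"ry":0,"rz":-0.08},
  {"tx":0,"ty":0,"tz":0.001,"rx":0,"ry":0,"rz":-0.12},
  {"tx":0,"ty":0,"tz":0.001,"rx":0,"ry":0,"rz":-0.12},
])

```text
time_s: 7.8
ee_pos: [0.5394, -0.2261, 0.1411]
tool_rot: [1.723, 2.025, 0.328]
contact_force: [2.8, -2.5, -5.5]
width: 0.0471
finger_force: 30.0
```

```bash
python3 - <<'E'
from h import *
s=sense();R=Rn.from_rotvec(s["tool_rot"]).as_matrix()
R0=Rn.from_rotvec([2.106,1.686,.448])
print(s["joint_pos"],s["width"],"F tool",R.T@s["contact_force"],"M",R.T@s["wrist_torque"],"moved",R.T@(s["ee_pos"]-[.5364,-.2252,.146]),np.degrees((R0.inv()*Rn.from_matrix(R)).as_rotvec()))
E
```

```text
[-0.4342  0.1864  0.8398  2.323  -0.8971  0.2639  1.3458] 0.04707984285178435 F tool [-1.7567 -0.6007  6.3744] M [ 0.4146 -0.2744 -0.0333] moved [-0.0003  0.0001  0.0058] [ -0.0301  -0.0361 -21.885 ]
```

My rows repeated the press shift, which pushed about 5.7 mm too deep, and the fingers slid down the cap. I'll press again in small steps and watch the force.

>>> jog_arm([
  {"tx":0,"ty":0,"tz":0.006,"rx":0,"ry":0,"rz":0},
  {"tx":0,"ty":0,"tz":0.012,"rx":0,"ry":0,"rz":0},
  {"tx":0,"ty":0,"tz":0.012,"rx":0,"ry":0,"rz":0},
])

```text
time_s: 8.1
ee_pos: [0.5412, -0.2265, 0.1377]
tool_rot: [1.729, 2.021, 0.33]
contact_force: [-5.3, 1.2, 10.0]
width: 0.0473
finger_force: 30.0
```

```bash
cat > st.py <<'E'
from h import *
s=sense();R=Rn.from_rotvec(s["tool_rot"]).as_matrix()
R0=Rn.from_rotvec([2.106,1.686,.448])
print(s["time_s"],s["joint_pos"],s["width"],"F tool",R.T@s["contact_force"],"M",R.T@s["wrist_torque"],"moved",R.T@(s["ee_pos"]-[.5364,-.2252,.146]),np.degrees((R0.inv()*Rn.from_matrix(R)).as_rotvec()))
im=get_image("wrist")
import sys
if len(sys.argv)>1: cv2.imwrite("pics/"+sys.argv[1],im)
hsv=cv2.cvtColor(im,cv2.COLOR_BGR2HSV);m=((hsv[...,1]>120)&((hsv[...,0]<8)|(hsv[...,0]>172))&(hsv[...,2]>150)).astype(np.uint8);m[:200]=0
n,_,st,ce=cv2.connectedComponentsWithStats(m)
for i in range(1,n):
    if st[i,4]>25:
        ys,xs=np.where(_==i);v=cv2.fitLine(np.c_[xs,ys].astype(np.float32),2,0,.01,.01).ravel();print("red",ce[i],st[i,4],"ang",np.degrees(np.arctan2(v[1],v[0])))
E
python3 st.py w4.png
```

```text
8.1 [-0.4053  0.1953  0.8095  2.3212 -0.9259  0.2594  1.3665] 0.0472555477621814 F tool [ -0.0787   0.2963 -11.3454] M [ 0.3828  0.2386 -0.0636] moved [-0.0003  0.0001  0.0097] [ -0.0286  -0.029  -21.5651]
red [485.1571 267.5393] 191 ang 23.056517
red [346.44  268.888] 125 ang 3.940605
```

View pics/w4.png

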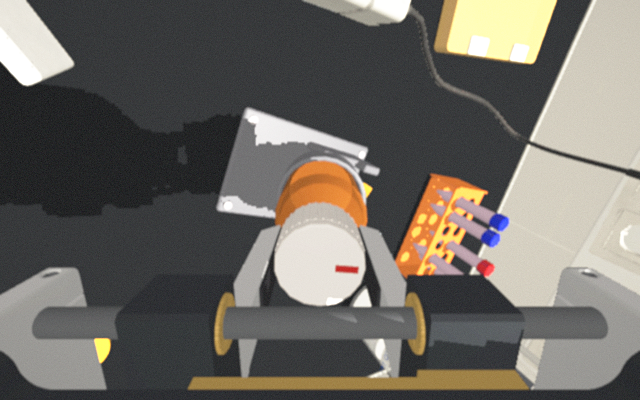

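The mark lies at 4° in the image, still aligned with the tool's y axis, so the cap has turned with the gripper. It is pressed at 11 N, so I continue turning.

>>> jog_arm([
  {"tx":0,"ty":0,"tz":0,"rx":0,"ry":0,"rz":-0.04},
  {"tx":0,"ty":0,"tz":0,"rx":0,"ry":0,"rz":-0.08},
  {"tx":0,"ty":0,"tz":0,"rx":0,"ry":0,"rz":-0.12},
  {"tx":0,"ty":0,"tz":0,"rx":0,"ry":0,"rz":-0.16},
  {"tx":0,"ty":0,"tz":0,"rx":0,"ry":0,"rz":-0.2},
  {"tx":0,"ty":0,"tz":0,"rx":0,"ry":0,"rz":-0.24},
  {"tx":0,"ty":0,"tz":0,"rx":0,"ry":0,"rz":-0.28},
  {"tx":0,"ty":0,"tz":0,"rx":0,"ry":0,"rz":-0.3},
  {"tx":0,"ty":0,"tz":0,"rx":0,"ry":0,"rz":-0.3},
])

```text
time_s: 9.05
ee_pos: [0.5414, -0.2265, 0.138]
tool_rot: [0.61, 2.547, 0.007]
contact_force: [-4.7, 2.3, 10.4]
width: 0.0473
finger_force: 30.0
```

```bash
python3 st.py w5.png
```

```text
9.05 [-0.1996  0.1653  0.5684  2.3127 -0.7269  0.22    2.1155] 0.047338902564605365 F tool [ -0.489    1.3938 -11.5607] M [-0.1516  0.371  -0.0331] moved [-0.0005 -0.      0.0095] [ -0.048   -0.0468 -75.7063]
red [346.3689 268.8738] 103 ang 3.729823
red [342.4483 351.7586] 58 ang -11.982194
```

>>> jog_arm([
  {"tx":0,"ty":0,"tz":-0.03,"rx":0,"ry":0,"rz":0},
  {"tx":0,"ty":0,"tz":-0.06,"rx":0,"ry":0,"rz":0},
  {"tx":0,"ty":0,"tz":-0.09,"rx":0,"ry":0,"rz":0},
  {"tx":0,"ty":0,"tz":-0.09,"rx":0,"ry":0,"rz":0},
])

```text
time_s: 9.5
ee_pos: [0.528, -0.223, 0.1616]
tool_rot: [0.612, 2.546, 0.009]
contact_force: [0.5, 0.9, -0.8]
width: 0.0477
finger_force: 30.0
```

```bash
python3 st.py
```

```text
9.5 [-0.3698  0.0897  0.7373  2.3242 -0.4978  0.2597  1.8992] 0.04766743057217399 F tool [0.4196 0.9251 0.8273] M [ 0.1054  0.5516 -0.0045] moved [-0.0002  0.0004 -0.0178] [ -0.0679  -0.0208 -75.596 ]
red [346.3762 268.7426] 101 ang 3.8181367
```

>>> jog_arm([
  {"tx":0,"ty":0,"tz":-0.05,"rx":0,"ry":0,"rz":0},
  {"tx":0,"ty":0,"tz":-0.1,"rx":0,"ry":0,"rz":0},
  {"tx":0,"ty":0,"tz":-0.15,"rx":0,"ry":0,"rz":0},
  {"tx":0,"ty":0,"tz":-0.2,"rx":0,"ry":0,"rz":0},
  {"tx":0,"ty":0,"tz":-0.26,"rx":0,"ry":0,"rz":0},
  {"tx":0,"ty":0,"tz":-0.26,"rx":0,"ry":0,"rz":0},
  {"tx":0,"ty":0,"tz":-0.26,"rx":0,"ry":0,"rz":0},
])

```text
time_s: 10.25
ee_pos: [0.4902, -0.2145, 0.2286]
tool_rot: [0.612, 2.546, 0.009]
contact_force: [0.2, -0.5, -1.8]
width: 0.0474
finger_force: 30.0
```

```bash
python3 st.py; python3 -c "
from h import *
for c in ('scene','top'): cv2.imwrite(f'pics/{c}1.png',get_image(c))
a=cv2.imread('pics/scene1.png')[130:330,220:440];b=cv2.imread('pics/top1.png')[120:270,220:440]
cv2.imwrite('pics/c2.png',np.vstack([cv2.resize(a,None,fx=1.7,fy=1.7),cv2.resize(b,None,fx=1.7,fy=1.7)]))"
```

```text
10.25 [-0.4175 -0.1758  0.6864  2.3169  0.1812  0.4437  1.2468] 0.04744549993383679 F tool [ 0.5226 -0.6209  1.7518] M [ 0.0714  0.4426 -0.0038] moved [-0.0001  0.0002 -0.0952] [ -0.052   -0.006  -75.5974]
red [346.419  268.7714] 105 ang 3.7174225
```

View pics/c2.png

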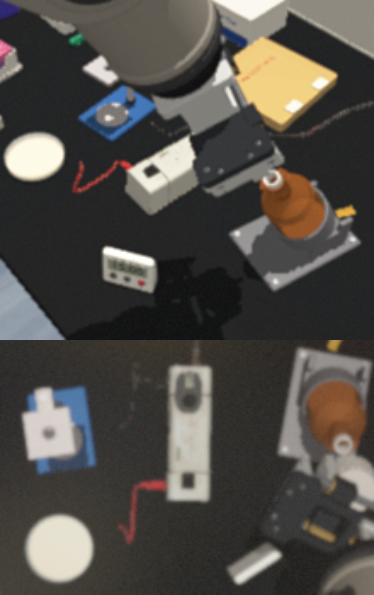

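The cap and rod are out: the neck is empty at about (272,180) in the crop, and the timer and dish are untouched. Next I bring the cap upright near the drip stand, offset so the wrist camera can see the hole.

```bash
python3 - <<'E'
from h import *
s=sense();R=Rn.from_rotvec(s["tool_rot"]).as_matrix();print(R)
x=R[:,0].copy();x[2]=0;x/=np.linalg.norm(x);Rt=toolR(x,np.array([0,0,-1.]))
E=np.array([.5472,.1222,.11]);P=E+[0,0,.085]-.03*Rt[:,0]-.02*Rt[:,1];print(P,Rt)
cmd(P+[0,0,.03],Rt)
E
```

```text
[[-0.7655  0.4229  0.4849]
 [ 0.4255  0.8981 -0.1114]
 [-0.4826  0.1211 -0.8674]]
[0.5637 0.0901 0.195 ] [[-0.874   0.4859  0.    ]
 [ 0.4859  0.874   0.    ]
 [ 0.      0.     -1.    ]]
shift [0.2483 1.0147 0.0141] turn [0.0432 0.16   0.0111] mm 313.43593116851093 deg 29.906668633848966
```

>>> jog_arm([
  {"tx":0,"ty":0.1,"tz":-0.1,"rx":0,"ry":0,"rz":0},
  {"tx":0.05,"ty":0.25,"tz":-0.1,"rx":0,"ry":0,"rz":0},
  {"tx":0.25,"ty":1,"tz":0.01,"rx":0.043,"ry":0.16,"rz":0.011},
  {"tx":0.25,"ty":1,"tz":0.01,"rx":0.043,"ry":0.16,"rz":0.011},
  {"tx":0.25,"ty":1,"tz":0.01,"rx":0.043,"ry":0.16,"rz":0.011},
  {"tx":0.25,"ty":1,"tz":0.01,"rx":0.043,"ry":0.16,"rz":0.011},
  {"tx":0.25,"ty":1,"tz":0.01,"rx":0.043,"ry":0.16,"rz":0.011},
  {"tx":0.25,"ty":1,"tz":0.01,"rx":0.043,"ry":0.16,"rz":0.011},
  {"tx":0.25,"ty":1,"tz":0.01,"rx":0.043,"ry":0.16,"rz":0.011},
  {"tx":0.25,"ty":1,"tz":0.01,"rx":0.043,"ry":0.16,"rz":0.011},
  {"tx":0.25,"ty":1,"tz":0.01,"rx":0.043,"ry":0.16,"rz":0.011},
  {"tx":0.25,"ty":1,"tz":0.01,"rx":0.043,"ry":0.16,"rz":0.011},
])

```text
time_s: 11.6
ee_pos: [0.5609, 0.0857, 0.2267]
tool_rot: [0.789, 3.039, 0.002]
contact_force: [-0.6, 0.3, -1.1]
width: 0.0473
finger_force: 30.0
```

```bash
python3 st.py w6.png; python3 - <<'E'
from h import *
s=sense();R=Rn.from_rotvec(s["tool_rot"]).as_matrix();print(s["ee_pos"],R)
E=np.array([.5472,.1222,.11]);C=cam("wrist",s);print("eyelet px",proj(C,E),"tool",R.T@(E-s["ee_pos"]))
print("rod tip px",proj(C,s["ee_pos"]+R@[0,0,.05]),"captop px", proj(C,s["ee_pos"]+R@[0,0,-.0337]))
E
```

```text
11.6 [-0.5373  0.2338  0.3231  1.844  -0.0841  1.0744  0.8804] 0.04731810410836151 F tool [ 0.7081 -0.0616  1.0866] M [-0.0273 -0.0201  0.0012] moved [ 0.1297  0.2837 -0.0804] [ 25.4133  19.2523 -71.7585]
[0.5609 0.0859 0.2267] [[-0.8738  0.4862  0.0025]
 [ 0.4862  0.8738  0.0009]
 [-0.0017  0.002  -1.    ]]
eyelet px [344.9106 163.3144] tool [0.0298 0.0249 0.1167]
rod tip px [319.7547 213.6736] captop px [319.9164 264.1182]
```

View pics/w6.png

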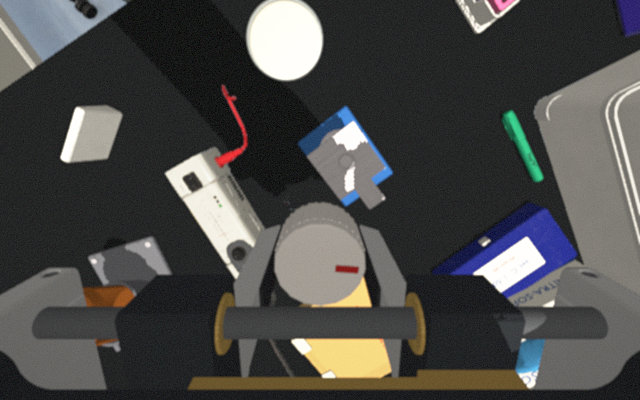

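The plate is in the gripper's shadow, with the hole ring at about (346,159). My estimate projects to (345,163), so I'll refine the hole's centre numerically.

```bash
python3 - <<'E'
from h import *
im=cv2.imread("pics/w6.png");g=cv2.cvtColor(im,cv2.COLOR_BGR2GRAY)
p=g[143:177:2,328:366:2];print(p)
u=cv2.resize(g[135:185,320:372],None,fx=6,fy=6,interpolation=cv2.INTER_CUBIC);u=cv2.createCLAHE(3).apply(u)
c=cv2.HoughCircles(u,cv2.HOUGH_GRADIENT,1,20,param1=80,param2=15,minRadius=30,maxRadius=62)
print([] if c is None else np.c_[c[0,:6,:2]/6+[320,135],c[0,:6,2]/6])
s=sense();C=cam("wrist",s);print(C[2],plane(C,(346,159.5),.11))
E
```

```text
[[127 133 134 129 199 242 209 237 252 253 253 254 254 253 254 255 164 147
  128]
 [131 128 132 132 135 138 127 125 203 255 254 253 253 254 255 166 135 133
  131]
 [131 125 135 132 129 128 128 130 145 254 255 254 255 255 239 137 128 130
  133]
 [133 129 133 128 126 128 132 136 128 204 241 212 237 192 141 130 129 132
  132]
 [129 131 128 128 126 131 131 131 129 137 137 127 133 129 134 127 134 128
  134]
 [127 127 129 131 132 136 132 125 122 120 119 128 132 131 126 131 132 133
  130]
 [131 127 131 133 132 130 127 115 126 126 124 119 116 129 132 131 132 127
  130]
 [128 134 132 133 133 127 119 131 135 138 133 128 118 129 134 131 132 132
  128]
 [133 135 128 132 130 120 123 138 136 135 136 135 123 120 129 131 130 136
  137]
 [131 130 129 128 131 120 133 136 139 136 134 135 136 135 126 130 133 134
  129]
 [131 130 130 124 132 125 127 136 135 134 136 131 162 158 131 129 131 128
  134]
 [127 130 133 131 132 125 126 129 136 136 132 134 173 146 125 131 135 132
  127]
 [129 130 128 130 126 130 124 126 122 124 121 172 201 209 135 131 134 131
  133]
 [128 130 133 131 133 130 128 126 123 131 172 233 245 188 127 136 131 134
  130]
 [131 129 129 133 131 132 123 129 126 155 249 252 254 159 129 131 133 135
  133]
 [129 130 129 131 131 131 129 126 129 191 254 252 253 152 129 127 130 128
  131]
 [131 125 127 127 127 127 125 131 157 244 253 252 254 165 127 128 129 127
  131]]
[[351.0833 144.5833   6.8167]
 [349.9167 178.9167   5.6   ]
 [328.75   141.4167   5.7333]
 [346.25   161.9167   6.4333]
 [330.0833 144.75     8.5833]
 [340.9167 151.4167   5.9167]]
[-0.348  -0.4658  0.2899] [0.5444 0.1249 0.11  ]
```

```bash
python3 - <<'E'
from h import *
s=sense();C=cam("wrist",s);print(plane(C,(346.1,160.8),.11))
R=Rn.from_rotvec(s["tool_rot"]).as_matrix();Rt=toolR(np.array([R[0,0],R[1,0],0])/np.hypot(R[0,0],R[1,0]),np.array([0,0,-1.]))
cmd(np.array([.5457,.1235,.172]),Rt)
E
```

```text
[0.5456 0.1244 0.11  ]
shift [0.1056 0.0847 0.1824] turn [0.0006 0.0005 0.    ] mm 68.12556758857455 deg 0.15068425950396358
```

>>> jog_arm([
  {"tx":0.106,"ty":0.086,"tz":0.02,"rx":0,"ry":0,"rz":0},
  {"tx":0.106,"ty":0.086,"tz":0.1,"rx":0,"ry":0,"rz":0},
  {"tx":0.106,"ty":0.086,"tz":0.182,"rx":0,"ry":0,"rz":0},
  {"tx":0.106,"ty":0.086,"tz":0.182,"rx":0,"ry":0,"rz":0},
  {"tx":0.106,"ty":0.086,"tz":0.182,"rx":0,"ry":0,"rz":0},
])

```text
time_s: 12.15
ee_pos: [0.5459, 0.1241, 0.1724]
tool_rot: [0.788, 3.039, 0.001]
contact_force: [1.0, 0.6, -0.9]
width: 0.0471
finger_force: 30.0
```

```bash
python3 - <<'E'
from h import *
s=sense();print(s["ee_pos"],s["contact_force"])
R=Rn.from_rotvec(s["tool_rot"]).as_matrix();S,T,W=cam("scene"),cam("top"),cam("wrist",s)
tip=s["ee_pos"]+R@[0,0,.05];E=np.array([.5457,.1238,.11])
print("tip",tip,[proj(c,tip) for c in (S,T,W)],"hole",[proj(c,E) for c in (S,T,W)])
a,w=get_image("scene"),get_image("wrist")
k=lambda i,x,y:cv2.resize(i[y:y+75,x:x+100],(400,300),interpolation=cv2.INTER_CUBIC)
cv2.imwrite("pics/last.png",np.hstack([k(a,235,125),k(w,270,135)]))
E
```

```text
[0.5459 0.1241 0.1724] [ 1.0236  0.6492 -0.8818]
tip [0.546  0.1241 0.1224] [array([282.5891, 165.5513]), array([246.8944, 174.7695]), array([319.7538, 213.6732])] hole [array([282.8444, 169.3565]), array([248.1474, 175.4585]), array([319.2734, 208.8227])]
```

View pics/last.png

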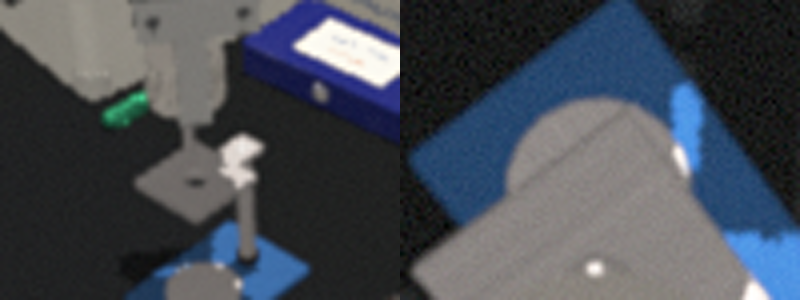

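The rod hangs just above the plate: in the scene it is at column 282 and the hole at about (284,170). The wrist crop shows a bright spot near (318,202). I'll check the pixels there.

```bash
python3 - <<'E'
from h import *
l=cv2.cvtColor(cv2.imread("pics/last.png"),cv2.COLOR_BGR2GRAY)
np.set_printoptions(linewidth=200)
w=l[:,400:];print("wrist cols 304..338 rows 190..209");print(w[222:300:4,136:276:4])
s=l[:,:400];print("scene cols 275..294 rows 150..176");print(s[100:206:4,160:236:4])
E
```

```text
wrist cols 304..338 rows 190..209
[[136 133 129 134 136 133 131 137 132 128 135 131 132 130 134 138 134 137 138 139 137 139 139 134 134 137 136 136 133 138 136 139 135 135 134]
 [127 132 134 137 135 134 134 132 130 129 130 131 132 136 136 137 137 138 137 133 133 137 134 134 135 135 133 132 131 137 137 136 135 137 136]
 [136 136 135 135 134 134 131 129 131 131 133 135 134 136 141 138 137 136 132 130 133 137 137 133 133 133 136 137 138 133 136 137 137 137 133]
 [136 132 133 133 131 131 132 129 132 133 138 140 138 136 136 136 134 133 133 132 131 134 131 132 137 135 134 138 137 137 136 132 131 134 131]
 [135 133 133 132 132 131 129 131 132 135 138 137 138 136 135 135 130 131 133 134 133 133 135 134 137 136 135 134 136 138 134 137 138 132 133]
 [134 134 129 128 130 129 129 133 136 137 137 139 137 132 132 133 134 137 133 130 137 135 134 136 135 136 136 134 130 134 132 132 132 131 134]
 [132 129 127 127 130 132 132 136 136 137 136 135 133 133 136 135 137 134 133 134 136 135 133 135 133 134 136 134 135 134 133 133 134 137 135]
 [127 128 132 132 133 133 136 139 139 136 133 131 134 133 132 130
[... 3262 characters left out ...]
09 108 107 107 109 113 116 117 114 111 109 107 111 146 190 211 214]
 [109 109 110 107 107 107 105 104 103 102 105 105 106 106 106 116 142 165 192]
 [108 108 109 109 108 106  96  83  69  62  68  85 101 107 106 105 108 114 147]
 [107 107 108 108 108 107  98  83  65  58  65  86 103 107 106 106 104 100 120]
 [107 107 106 107 108 107 104 101  93  90  93 100 107 108 106 106 107 105 110]
 [108 108 109 109 107 107 107 107 107 106 107 107 106 107 106 107 108 105 101]
 [105 108 108 108 108 108 107 106 107 107 107 107 106 107 107 107 105 100  89]
 [ 87  99 105 107 109 109 107 107 107 107 107 106 107 108 106 103 100  88  68]
 [ 55  75  96 102 105 108 108 108 108 107 107 106 107 107 103  90  75  58  46]]
```

Scene pixels put the hole about 4–5 mm towards tool −x of the rod, while the wrist's ring suggests about 0. I'll split the difference (the chamfer catches ±5 mm) and lower while feeling for contact.

>>> jog_arm([
  {"tx":-0.008,"ty":0,"tz":0.0,"rx":0,"ry":0,"rz":0},
  {"tx":-0.008,"ty":0,"tz":0.02,"rx":0,"ry":0,"rz":0},
  {"tx":-0.008,"ty":0,"tz":0.035,"rx":0,"ry":0,"rz":0},
  {"tx":-0.008,"ty":0,"tz":0.045,"rx":0,"ry":0,"rz":0},
  {"tx":-0.008,"ty":0,"tz":0.05,"rx":0,"ry":0,"rz":0},
  {"tx":-0.008,"ty":0,"tz":0.05,"rx":0,"ry":0,"rz":0},
])

```text
time_s: 12.85
ee_pos: [0.5477, 0.1233, 0.1564]
tool_rot: [0.787, 3.04, 0.001]
contact_force: [0.4, -1.1, -0.0]
width: 0.0472
finger_force: 30.0
```

```bash
python3 st.py | head -4; python3 -c "
from h import *
s=sense();print(s['ee_pos'])
a=get_image('scene');np.set_printoptions(linewidth=200)
print(cv2.cvtColor(a,cv2.COLOR_BGR2GRAY)[156:176,274:296])"
```

```text
12.85 [-0.576   0.2985  0.2896  1.9277 -0.1048  0.9284  0.8282] 0.04724180068033137 F tool [-0.8267 -0.7618  0.0442] M [ 0.0205 -0.0455 -0.0085] moved [ 0.1592  0.3102 -0.0103] [ 25.4806  19.26   -71.8286]
red [177.4032 201.9194] 62 ang -6.328879
[0.5479 0.1233 0.1567]
[[100 123 128 122 130 132 125 121 120 119 120 121 121 121 121 121 108  70  38  34  32  30]
 [ 66  98 114 118 131 129 119 117 121 120 121 121 120 121 116  87  63  39  29  31  31  40]
 [ 37  55  71  99 120 121 119 116 119 120 121 120 120 121 113  67  35  29  33  44  76 104]
 [ 32  33  38  56  75  81 100 109 119 121 120 120 119 119 110  67  35  37  73 118 157 189]
 [ 33  30  31  34  37  42  64  95 113 116 112 110 105 100  90  57  41  78 145 202 217 228]
 [ 31  33  33  32  29  34  59  95 106 107 105 102  88  70  57  48  73 130 194 216 224 231]
 [ 35  30  33  33  47  62  82 103 108 106 105 108 102  87  71  77 101 142 203 215 222 233]
 [ 33  30  34  53  78 100 106 110 109 107 103 107 109 106 102 103 106 138 204 217 217 222]
 [ 34  44  61  81 100 109 110 109 108 106 104 107 109 108 110 109 106 139 200 217 217 204]
 [ 50  77  
[... 290 characters left out ...]
8 107 106 107 106 111 110 107 108 107 114 131 151 188 204 212]
 [108 108 109 110 108 109 103 101  94  90  87  96 102 105 107 108 105 105 111 131 157 201]
 [109 107 109 108 110 107 102  89  70  57  56  67  91 104 108 107 107 107 107 106 130 179]
 [109 108 107 107 107 108 107  99  83  69  74  80 101 107 106 106 107 107 106 106 111 126]
 [109 108 107 108 108 107 107 107 104 101 103 103 106 108 108 108 106 105 105 103 102 104]
 [106 109 107 109 108 107 106 104 106 108 107 107 108 107 107 106 107 105 103  96  99 105]
 [ 95 101 105 108 110 109 107 106 106 106 107 107 106 106 107 106 105 103  93  78  90 107]
 [ 64  82  97 104 107 108 109 107 108 107 106 106 108 108 105 102  96  88  71  58  83 106]]
```

>>> jog_arm([
  {"tx":-0.005,"ty":0,"tz":0.0,"rx":0,"ry":0,"rz":0},
  {"tx":-0.005,"ty":0,"tz":0.008,"rx":0,"ry":0,"rz":0},
  {"tx":-0.005,"ty":0,"tz":0.016,"rx":0,"ry":0,"rz":0},
  {"tx":-0.005,"ty":0,"tz":0.024,"rx":0,"ry":0,"rz":0},
  {"tx":-0.005,"ty":0,"tz":0.024,"rx":0,"ry":0,"rz":0},
])

```text
time_s: 13.45
ee_pos: [0.549, 0.1225, 0.1491]
tool_rot: [0.787, 3.04, 0.001]
contact_force: [1.0, -0.0, -0.8]
width: 0.0471
finger_force: 30.0
```

```bash
python3 st.py | head -4; python3 -c "
from h import *
s=sense();print(s['ee_pos'])
a=get_image('scene');np.set_printoptions(linewidth=200)
print(cv2.cvtColor(a,cv2.COLOR_BGR2GRAY)[158:176,274:296])"
```

```text
13.45 [-0.572   0.3091  0.2882  1.9319 -0.1092  0.9141  0.834 ] 0.0471359930712068 F tool [-0.8457  0.4329  0.797 ] M [-0.0282 -0.0916 -0.0607] moved [ 0.1578  0.3101 -0.003 ] [ 25.485   19.2635 -71.8293]
red [174.2466 202.0137] 73 ang -5.9370074
[0.5491 0.1225 0.1493]
[[ 86 119 140 139 130 129 131 124 122 121 121 119 121 120 121 124 114  97  53  43  77 106]
 [ 57 100 140 139 130 127 130 128 126 123 120 120 120 120 124 125  98  64  72 117 156 189]
 [ 33  59  91 106 115 123 127 126 121 121 121 120 120 120 122 118  71  69 142 201 215 227]
 [ 32  33  43  57  77  99 111 120 119 120 120 120 121 119 119 113  79 113 192 219 224 232]
 [ 33  31  30  34  52  73  92 110 116 116 118 118 117 113 111 109 106 130 190 214 223 233]
 [ 31  33  34  49  77  98 105 109 107 106 107 106 107 107 106 109 109 114 153 204 220 223]
 [ 34  46  61  80 100 109 110 108 104 107 106 102 106 106 107 108 108 107 139 202 217 204]
 [ 51  78  97 104 109 108 109 109 104 107 104 101 107 110 109 108 108 115 156 208 209 164]
 [ 80 101 109 109 110 108 109 106 105 106 106 101 106 108 109 108 107 127 181 211 199 158]
 [106 109 109 109 107 109 108 108 106 108 107 104 108 108 109 109 107 113 149 194 208 200]
 [110 110 109 107 108 109 107 108 110 110 106 105 108 108 107 109 107 105 112 147 190 204]
 [108 109 108 108 108 106 103 100  99 104 106  98 100 105 107 108 107 107 106 114 133 155]
 [106 109 107 109 111 107 103  89  78  91  96  80  90 104 107 108 106 110 107 107 106 119]
 [108 107 108 107 107 107 105  97  84  79  83  83 100 107 105 107 105 108 107 107 106 104]
 [108 109 107 106 106 108 107 106 102 100 100 102 107 107 108 107 108 106 106 104 105 103]
 [105 106 107 107 106 107 106 107 108 108 107 106 105 107 106 107 108 106 102  97  99 106]
 [ 95 102 106 109 108 108 107 107 106 106 107 107 106 106 105 105 105 103  94  77  90 106]
 [ 65  82  97 106 105 108 109 107 107 107 107 106 108 106 104 102  97  89  71  57  83 107]]
```

The rod's bright core now shows inside the dark hole at columns 283–284, with dark on both sides and no contact force. Lowering.

>>> jog_arm([
  {"tx":0,"ty":0,"tz":0.015,"rx":0,"ry":0,"rz":0},
  {"tx":0,"ty":0,"tz":0.03,"rx":0,"ry":0,"rz":0},
  {"tx":0,"ty":0,"tz":0.045,"rx":0,"ry":0,"rz":0},
  {"tx":0,"ty":0,"tz":0.06,"rx":0,"ry":0,"rz":0},
  {"tx":0,"ty":0,"tz":0.06,"rx":0,"ry":0,"rz":0},
])

```text
time_s: 14.05
ee_pos: [0.5488, 0.1225, 0.1308]
tool_rot: [0.787, 3.04, 0.0]
contact_force: [-0.3, 0.3, -0.3]
width: 0.0471
finger_force: 30.0
```

>>> jog_arm([
  {"tx":0,"ty":0,"tz":0.015,"rx":0,"ry":0,"rz":0},
  {"tx":0,"ty":0,"tz":0.03,"rx":0,"ry":0,"rz":0},
  {"tx":0,"ty":0,"tz":0.043,"rx":0,"ry":0,"rz":0},
  {"tx":0,"ty":0,"tz":0.043,"rx":0,"ry":0,"rz":0},
])

```text
time_s: 14.45
ee_pos: [0.5489, 0.1225, 0.118]
tool_rot: [0.787, 3.04, 0.001]
contact_force: [0.7, -0.8, -0.6]
width: 0.0474
finger_force: 30.0
```

>>> jog_arm([
  {"tx":0,"ty":0,"tz":0.005,"rx":0,"ry":0,"rz":0},
  {"tx":0,"ty":0,"tz":0.01,"rx":0,"ry":0,"rz":0},
  {"tx":0,"ty":0,"tz":0.013,"rx":0,"ry":0,"rz":0},
  {"tx":0,"ty":0,"tz":0.013,"rx":0,"ry":0,"rz":0},
])

```text
time_s: 14.85
ee_pos: [0.5492, 0.1226, 0.1147]
tool_rot: [0.787, 3.04, 0.001]
contact_force: [0.0, -0.2, 0.9]
width: 0.0472
finger_force: 30.0
```

>>> jog_arm([
  {"tx":0,"ty":0,"tz":0.003,"rx":0,"ry":0,"rz":0},
  {"tx":0,"ty":0,"tz":0.006,"rx":0,"ry":0,"rz":0},
  {"tx":0,"ty":0,"tz":0.006,"rx":0,"ry":0,"rz":0},
])

```text
time_s: 15.15
ee_pos: [0.5492, 0.1226, 0.1129]
tool_rot: [0.787, 3.04, 0.001]
contact_force: [0.4, -0.5, -0.8]
width: 0.0475
finger_force: 30.0
```

>>> jog_arm([
  {"tx":0,"ty":0,"tz":0.003,"rx":0,"ry":0,"rz":0},
  {"tx":0,"ty":0,"tz":0.005,"rx":0,"ry":0,"rz":0},
  {"tx":0,"ty":0,"tz":0.005,"rx":0,"ry":0,"rz":0},
])

```text
time_s: 15.45
ee_pos: [0.5492, 0.1226, 0.1113]
tool_rot: [0.787, 3.04, 0.001]
contact_force: [0.4, 0.8, -0.0]
width: 0.0475
finger_force: 30.0
```

No contact yet, but the rim must be within 1–2 mm of the plate and the rod is deep in the hole, so releasing is safe.

>>> jog_arm([
  {"tx":0,"ty":0,"tz":0,"rx":0,"ry":0,"rz":0},
  {"tx":0,"ty":0,"tz":0,"rx":0,"ry":0,"rz":0},
  {"tx":0,"ty":0,"tz":0,"rx":0,"ry":0,"rz":0},
  {"tx":0,"ty":0,"tz":0,"rx":0,"ry":0,"rz":0},
  {"tx":0,"ty":0,"tz":0,"rx":0,"ry":0,"rz":0},
  {"tx":0,"ty":0,"tz":0,"rx":0,"ry":0,"rz":0},
], grip=1)

```text
time_s: 16.05
ee_pos: [0.5493, 0.1226, 0.1115]
tool_rot: [0.787, 3.04, 0.002]
contact_force: [0.4, 0.3, -0.0]
width: 0.0916
finger_force: 0.0
```

>>> jog_arm([
  {"tx":0,"ty":0,"tz":-0.06,"rx":0,"ry":0,"rz":0},
  {"tx":0,"ty":0,"tz":-0.15,"rx":0,"ry":0,"rz":0},
  {"tx":0,"ty":0,"tz":-0.3,"rx":0,"ry":0,"rz":0},
  {"tx":0,"ty":0,"tz":-0.45,"rx":0,"ry":0,"rz":0},
  {"tx":0,"ty":0,"tz":-0.45,"rx":0,"ry":0,"rz":0},
  {"tx":0,"ty":0,"tz":-0.45,"rx":0,"ry":0,"rz":0},
])

```text
time_s: 16.65
ee_pos: [0.5494, 0.1228, 0.2474]
tool_rot: [0.787, 3.038, 0.004]
contact_force: [-0.4, -0.2, 0.1]
width: 0.0941
finger_force: 0.0
```

```bash
python3 - <<'E'
from h import *
s=sense();print(s["time_s"],s["ee_pos"],s["contact_force"],s["width"])
W=cam("wrist",s);im=get_image("wrist");cv2.imwrite("pics/w7.png",im)
R=Rn.from_rotvec(s["tool_rot"]).as_matrix()
X=np.array([.5491,.1225,.146]);p=proj(W,X);print("expect top",p,"size",W[0][0,0]*.048/(W[1]@X+W[2])[2])
for th in (120,150,180,200):
    try: print(th,blob(im,p,th,40))
    except Exception as e: print(th,e)
print([(c,search_frame(c,"cap_mid")[:1]) for c in ("wrist","scene")])
S=cam("scene");get_image("scene");print(search_frame("scene","cap_mid")[:1],proj(S,X-[0,0,.01]))
for z in (.146,.149,.152):print(z,[proj(c,np.array([.549,.1225,z])) for c in (S,W)])
E
```

```text
16.65 [0.5494 0.1228 0.2474] [-0.3849 -0.1755  0.0644] 0.09412454450071332
expect top [319.0019 196.269 ] size 49.84645333901601
120 ((329.4099807739258, 195.6197166442871), (59.36767578125, 67.33648681640625), 118.80911254882812)
150 ((333.26993560791016, 215.12878799438477), (25.63216209411621, 44.48772048950195), 78.67767333984375)
180 ((332.9899559020996, 215.74725723266602), (23.6868953704834, 46.12718963623047), 74.74568939208984)
200 ((332.7778968811035, 215.39695739746094), (23.728435516357422, 41.56909942626953), 79.80069732666016)
[('wrist', [{'centre': [329.7, 164.7], 'p': 0.68}]), ('scene', [{'centre': [275.2, 152.3], 'p': 0.75}])]
[{'centre': [282.7, 160.9], 'p': 0.62}] [283.6244 161.1719]
0.146 [array([283.3731, 158.0712]), array([318.9515, 196.1815])]
0.149 [array([283.3064, 157.1272]), array([318.9564, 197.0193])]
0.152 [array([283.2394, 156.1789]), array([318.9613, 197.8742])]
```

>>> jog_arm([
  {"tx":0,"ty":0.7,"tz":-0.3,"rx":0,"ry":0,"rz":0},
  {"tx":0,"ty":0.7,"tz":-0.3,"rx":0,"ry":0,"rz":0},
  {"tx":0,"ty":0.7,"tz":-0.3,"rx":0,"ry":0,"rz":0},
  {"tx":0,"ty":0.7,"tz":-0.3,"rx":0,"ry":0,"rz":0},
  {"tx":0,"ty":0.7,"tz":-0.3,"rx":0,"ry":0,"rz":0},
  {"tx":0,"ty":0.7,"tz":-0.3,"rx":0,"ry":0,"rz":0},
])

```text
time_s: 17.5
ee_pos: [0.6514, 0.3103, 0.3358]
tool_rot: [0.781, 3.042, 0.002]
contact_force: [-0.0, -0.8, -0.0]
width: 0.094
finger_force: 0.0
```

```bash
python3 - <<'E'
from h import *
np.set_printoptions(linewidth=220)
S,T=cam("scene"),cam("top")
for n,C in (("scene",S),("top",T)):
    im=get_image(n);cv2.imwrite(f"pics/{n}9.png",im);d=search_frame(n,"cap_mid");print(n,d[:2])
    for X in ([.547,.1225,.146],[.547,.1225,.128],[.547,.1225,.11]): print(proj(C,np.array(X)))
    c=np.round(proj(C,np.array([.547,.1225,.128]))).astype(int)
    print(c);print(cv2.cvtColor(im,cv2.COLOR_BGR2GRAY)[c[1]-16:c[1]+16,c[0]-16:c[0]+16])
E
```

```text
scene [{'centre': [282.7, 167.2], 'p': 0.68}]
[282.7476 158.382 ]
[283.1504 163.9597]
[283.5427 169.3906]
[283 164]
[[ 25  37  47 ...  33  32  34]
 [ 46  66  69 ...  34  32  33]
 [ 70  70  71 ...  33  33  36]
 ...
 [ 18  12  20 ... 110 101  70]
 [ 18  19  17 ... 110 100  69]
 [ 19  18  18 ... 109 102  73]]
top [{'centre': [245.1, 171.0], 'p': 0.95}]
[245.4526 173.1323]
[247.1473 173.9976]
[248.7725 174.8274]
[247 174]
[[ 49  47  53 ... 124 119 116]
 [ 42  52  48 ... 142 126 115]
 [ 48  47  50 ... 164 132 120]
 ...
 [ 49  50  53 ... 148 144 135]
 [ 48  51  53 ... 121 115 111]
 [ 49  51  50 ... 106  96  89]]
```

```bash
python3 - <<'E'
from h import *
for n,c in (("scene",(283,160)),("top",(245,172))):
    im=cv2.imread(f"pics/{n}9.png");g=cv2.cvtColor(im,cv2.COLOR_BGR2GRAY)
    C=cam(n)
    print(n);print("\n".join(" ".join("%3d"%v for v in r) for r in g[c[1]-14:c[1]+16,c[0]-16:c[0]+17]))
    t=np.linspace(0,2*np.pi,60);
    for z in (.11,.146):
        q=np.array([proj(C,np.array([.547+.024*np.cos(a),.1225+.024*np.sin(a),z])) for a in t]);print(z,q.min(0),q.max(0))
E
```

```text
scene
 84  63  41  32  34  40  51  64  79 105 109 105  90  70  52  39  26  32  33  33  32  31  33  33  34  30  33  34  33  30  32  32  32
 40  30  30  38  48  55  66  73  75  85  91  74  55  40  31  29  30  30  32  34  33  35  31  34  32  30  31  31  32  34  32  34  31
 25  37  47  59  66  68  72  70  67  64  58  45  30  28  28  31  34  35  31  31  34  32  32  34  31  34  34  34  29  33  32  34  32
 46  66  69  75  69  67  68  65  58  44  34  28  30  31  31  32  30  33  33  34  31  33  32  34  32  31  32  35  33  34  32  33  33
 70  70  71  69  63  59  53  43  32  26  27  30  32  31  32  33  32  32  31  31  33  29  32  31  32  32  33  33  31  33  33  36  31
 92  71  68  64  59  45  32  25  18  19  29  31  34  35  33  32  35  37  37  32  33  31  32  31  32  32  30  33  33  34  33  32  32
 78  67  63  58  47  31  19  17  15  18  27  33  49  72  81  86  99 106 108 103  81  54  37  27  32  34  30  32  35  32  33  32  35
 70  61  56  46  29  17  14  15  14  39  69  92 136 166 170 160 171 201 208 201 175 145 110  67  37  30  32  31  32  33  33  31  32
 63  47  38  30  21  16  12  15  41 10
[... 6311 characters left out ...]
7 205 209 210 212 212 208 201 189 173 155 132 119 117 123 131 145 173 196 209 212
 52  54  51  51  52  63 104 159 195 205 203 198 189 186 182 177 179 175 170 157 148 132 122 121 125 140 159 168 179 196 208 212 211
 50  53  51  50  54  58  94 153 193 207 208 206 201 194 183 175 165 155 142 133 131 128 130 138 158 175 188 196 200 206 206 205 204
 52  54  56  54  56  55  88 149 192 206 209 210 209 205 201 198 190 178 166 163 160 159 162 170 184 192 194 198 194 191 190 185 178
 54  51  49  50  53  56  83 144 190 206 208 208 207 207 206 206 203 196 187 180 177 175 174 177 183 179 174 169 163 160 154 148 144
0.11 [237.2207 163.2954] [260.3309 186.3727]
0.146 [233.4078 161.1096] [257.5044 185.1699]
```

The fitted top disc spans columns 274–293 and rows 153–164 in the scene. That matches a cap seated upright on the plate (predicted 273–292, 153–164), and the top view agrees too.

```bash
python3 -c "
from cell import *
print(finish_job())"
```

```text
the job is handed in; nothing more can be done
None
```

The cap was pressed, turned about 75° and drawn out, and it now stands upright in the blue drip stand, rod through the eyelet and released. The job is handed in (about 18 s of the 51 s used), but no verdict came back. The last pictures match a seated cap; mid-turn I pressed too deep once and the fingers slid about 4 mm down the cap, and the timer and dish were never touched.

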